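# Sugar to the front of the carousel

## Robot

A 6-joint arm with a two-finger parallel gripper is mounted at the origin on a cart in front of the work surface, level with it; the furniture and walls round the work are solid. World frame = base frame: x ahead of the robot, y to its left, z up, the work surface at z = 0. Lengths are in m, angles in degrees, forces in N, time in s.
With the tool pointing down it reaches from about 0.375 to 0.975 m from the base axis. Payload 3.8 kg.
Tool frame: the origin (TCP) lies midway between the tips of the shut fingers; the grasp point (between the pads) lies 19 mm behind it; x points along the fingers, y is the direction in which the jaws open and shut, and the axes are right-handed (so a half turn about x gives the same grasp; the last joint's range is limited). The gripper opens to 88 mm and grips with 3 to 60 N. Pads are 18 mm wide; open, the fingers measure 123 mm over their backs; the gripper's body (75 mm by 187 mm) begins 45 mm behind the grasp point.
Start: joints at [63.833, 15.12, 91.902, -0, 72.978, -2.114], TCP at [0.275, 0.616, 0.239] pointing down, gripper open.
Joint ranges: [-150.88, 150.88], [-54.13, 125.18], [17.81, 147.31], [-75.09, 255.09], [0, 152.58], [-146.25, 146.25]. Speed limits (degrees/s): [147.25, 147.25, 180, 180, 180, 180].

## Interface

Orientations are given as [roll, pitch, yaw] about the fixed x, y, z axes, in that order (R = Rz(yaw) Ry(pitch) Rx(roll)).
In Python, from cell import arm gives the robot as it stands.
- The arm moves only by the tool play_rows, never from a script. Its argument "deltas" is a list of rows, each a list of 6 numbers: the shift along the tool's x, y, z in mm, then the turn, a rotation vector about the tool's x, y, z in degrees. A call has 1 to 10 rows; each row shifts and turns the commanded pose from where the row before left it, along the tool's axes as they then stand; what a row does not reach is not made up. A row lasts 1/12 s, in which the tool goes at most 41.7 mm and 7.16 degrees, less where a joint would pass 70% of its speed; a pose out of reach is approached as far as the arm can. A call is refused whole if a number of a shift passes 41.7 or a number of a turn 7.16, either way. A call with a gripper value outside its range is refused whole. "hand" is the finger opening in mm, from 0 to 88.1, set as the call begins (left out, the last holds). The fingers move at their own pace and stop on an object; the grip force is fixed at half the most. Time passes only in rows, so rows that do not move let the fingers close. It gives the time, the measured TCP pose, the force and the opening at its end, in the units of the state.
- arm.read_state(): the state, without advancing time (a new reading comes with each control period).
- arm.get_image(name): name is "scene" or "top" or "wrist"; returns the picture (480x640x3 uint8, blue, green, red); there is no depth.
- arm.camera_info(name): a dict with "intrinsics" (3x3 intrinsics, pixels), "view" (4x4, takes a point from world to camera coordinates). Camera axes: x right, y down, z forward; pixel columns grow to the right and rows downward; lengths in m; the calibration is good to about 2 mm. A picture is of the moment at which its call begins: read the wrist's pose just before it. camera_info takes no time and is no camera call; for the wrist camera it gives the pose at the moment of the call.
- arm.close_job(): hands the job in, once; it reports no verdict.
Trained networks look in the newest picture that a camera, given by its name, has taken for a name from the list of things; names that differ only in an ending like _2 or _b are one class to them, and where a whole thing is asked for, a point or a joint stands for the part that bears it (a point fixed in the world has none). Each returns a list of dicts, best first, with "conf" (0 to 1); they miss things now and then, are a little off and sometimes report something else, mostly with a low value. They report only what shows in the picture. A call takes as long as a camera call.
- arm.spot_in(camera, target): "pixel" ([column, row] in pixels, amid what is visible of it).
The state is a dict: "clock": time; "q": joint angles; "dq": joint speeds; "joint_torque": joint torques, N m; "eef_pos": TCP position; "ee_rot": TCP orientation; "force": force on the tool from outside, world axes, zero at the start; "ft_torque": the same for the moment, N m; "gripper_width": finger opening in m.
Only numpy, scipy, OpenCV 4.12 (cv2) and the standard library are available. Lean on these libraries where they do the work, as an engineer would, in place of code of your own. Each camera call takes 0.05 s, during which the arm holds its last target. There are 200 camera calls.

## Task

Someone has parked the steel milk pitcher on the condiment carousel: lift it off and stand it upright on the free worktop beside the carousel, without tipping it over on the way. Then turn the carousel by the wooden bar on top of its centre post until the wide sugar jar with the flat screw lid stands at the pin that marks the carousel's front, and finish while still gripping the bar, holding the carousel still there. Do not touch the jars or shift anything else on the worktop.

Things in the scene. Friction and masses are not known exactly. Their poses are not given: they have to be found in the camera images.
- carousel_foot: fixed dark steel foot of the carousel; origin on the worktop under the turning axis; its -x axis points to the carousel's front, where a tongue carries an upright ball-headed pin (the pointer). The foot's yaw varies
- pointer (a point): ball head (16 mm) of the pointer pin, 28 mm above the worktop and 155 mm from the turning axis, just outside the disc; fixed with the foot
- turntable (a joint): turn of the carousel's disc since the start, rad, positive anticlockwise from above; free either way for two turns, friction about 0.06 N m, stays where left. Disc: wood, 260 mm across, top 26 mm above the worktop, four bays 90 degrees apart, centres 85 mm from the axis, each a steel ring 85 mm across (77 inside), 6 mm high; pitcher in one, jars in the others in any order
- handle_grip (a point): centre of the wooden bar on the carousel's centre post, on the turning axis, 172 mm above the worktop; the bar is 60 mm long along this point's x axis, 16 mm thick along its y axis and 26 mm high, and turns with the disc. Everything on the carousel is lower than 143 mm
- pitcher_mid (a point): steel milk pitcher, 66 mm across the belly, 98 mm tall, 0.14 to 0.28 kg; point on the belly's axis, 49 mm above its underside; z is up the pitcher. It starts on the disc (underside at 26 mm), handle roughly outward
- pitcher_handle (a point): the upright outer part of the pitcher's loop handle, about 10 mm thick along this point's x axis, 15 mm along its y axis, reaching from 43 mm below to 20 mm above this point; the point is 66 mm above the pitcher's underside, 47 mm from the belly's axis; y points away from the belly
- sugar_mid (a point): sugar jar, the widest of the three (59 mm across, 95 mm tall, flat grey screw lid); point on its axis half-way up. It is fixed on a round wooden coaster (71 mm across, 10 mm thick, weighted) that lies loose in a bay
- shaker_mid (a point): shaker with a domed top, 44 mm across, 90 mm tall; point on its axis half-way up. It is fixed on a round wooden coaster (71 mm across, 10 mm thick, weighted) that lies loose in a bay
- spice_mid (a point): slim spice jar with a tall cap, 44 mm across, 105 mm tall; point on its axis half-way up. It is fixed on a round wooden coaster (71 mm across, 10 mm thick, weighted) that lies loose in a bay
- biscuit: wrapped biscuit bar lying on the worktop, 150 x 52 x 16 mm; origin under its middle; bystander
- pen: marker pen lying on the worktop, 135 x 17 mm; origin under its middle; bystander
- cup: espresso cup with handle, 88 x 63 x 49 mm; origin under its middle; bystander
- glass: shot glass, 47 mm across, 58 mm tall; origin under its middle; bystander
- tamper: coffee tamper standing on its steel foot, wooden grip up, 58 mm across, 83 mm tall; origin under its middle; bystander
- sugar: the same sugar jar with its coaster; origin at the centre of the coaster's underside
- shaker: the same shaker with its coaster; origin at the centre of the coaster's underside
- spice: the same spice jar with its coaster; origin at the centre of the coaster's underside
- pitcher: the same pitcher; origin at its underside
- carousel_handle: the same wooden bar; origin at the centre of its underside, 158 mm above the worktop; axes as handle_grip

How it is judged:
By the outcome, as a careful person would: the job done as asked, in the order asked, and still so for the second after the job is handed in, while the arm keeps its last pose, push and grip.
It also fails if it takes over 72 s, if anything falls off the work surface, if the arm or the gripper's body presses on something with over 40 N, if the wrist force passes 120 N, or if a joint passes its speed limit or range.

## Working session

There is one attempt and no reset: what is moved stays moved. The work goes in short steps, Python scripts to look and compute and a tool call to move; the robot and the scene stay as the last step left them, time stands still between calls to the robot, and variables do not carry over. Pictures are saved under pics/ and viewed, about 8 in all and at most 12, crops included, and the job is handed in when it is done.

Besides the shell and the picture viewer there is one more tool, called after "Request:" in YAML: its name, and indented under it one key for each argument. play_rows: Moves the arm, as the interface text tells. Its arguments: {"type":"object","properties":{"deltas":{"type":"array"},"hand":{"type":"number"}},"required":["deltas"]}

```bash
mkdir -p pics; ls; cat > h.py <<'E'
import numpy as np,cv2
from cell import arm
def ray(cam,px):
    i=arm.camera_info(cam);K=np.array(i["intrinsics"]);V=np.array(i["view"])
    R=V[:3,:3];o=-R.T@V[:3,3];d=R.T@np.linalg.inv(K)@[px[0],px[1],1.];return o,d
def atz(cam,px,z):
    o,d=ray(cam,px);return o+d*(z-o[2])/d[2]
def proj(cam,p):
    i=arm.camera_info(cam);V=np.array(i["view"]);c=V[:3,:3]@p+V[:3,3];u=np.array(i["intrinsics"])@c;return u[:2]/u[2]
E
python3 - <<'E'
from h import *
for c in("scene","top"):
    cv2.imwrite(f"pics/{c}0.png",arm.get_image(c))
    o,d=ray(c,(320,240));print(c,o.round(3),d.round(3))
    for n in("pointer","handle_grip","pitcher","pitcher_handle","sugar_mid","shaker_mid","spice_mid","biscuit","pen","cup","glass","tamper","carousel_foot"):
        try: print(n,[(np.round(r["pixel"]).tolist(),round(r["conf"],2)) for r in arm.spot_in(c,n)][:2])
        except Exception as e: print(n,e)
print(arm.read_state())
E
```

```text
pics
scene [-0.101 -0.533  0.88 ] [ 0.586  0.412 -0.698]
pointer [([244.0, 262.0], 0.66)]
handle_grip [([269.0, 181.0], 0.66)]
pitcher [([249.0, 228.0], 0.64)]
pitcher_handle [([248.0, 227.0], 0.88), ([412.0, 292.0], 0.75)]
sugar_mid [([293.0, 224.0], 0.89)]
shaker_mid [([293.0, 190.0], 0.62)]
spice_mid [([252.0, 190.0], 0.74)]
biscuit [([170.0, 243.0], 0.56), ([270.0, 179.0], 0.35)]
pen [([207.0, 199.0], 0.73), ([294.0, 223.0], 0.69)]
cup [([470.0, 382.0], 0.8), ([294.0, 222.0], 0.68)]
glass [([487.0, 322.0], 0.91)]
tamper [([294.0, 190.0], 0.73), ([411.0, 290.0], 0.64)]
carousel_foot [([242.0, 261.0], 0.79), ([168.0, 239.0], 0.33)]
top [0.211 0.108 1.61 ] [ 0.209 -0.127 -0.97 ]
pointer [([282.0, 298.0], 0.4)]
handle_grip [([249.0, 250.0], 0.67)]
pitcher [([261.0, 282.0], 0.96)]
pitcher_handle [([262.0, 282.0], 0.62)]
sugar_mid [([278.0, 249.0], 0.62)]
shaker_mid [([243.0, 233.0], 0.96)]
spice_mid [([229.0, 266.0], 0.58), ([261.0, 281.0], 0.41)]
biscuit [([230.0, 350.0], 0.72)]
pen [([196.0, 305.0], 0.76), ([263.0, 279.0], 0.46)]
cup []
glass [([262.0, 281.0], 0.67)]
tamper [([228.0, 268.0], 0.3)]
carousel_foot [([280.0, 300.0], 0.51), ([255.0, 261.0], 0.24)]
{'clock': 1.4, 'q': array([ 6.38310938e+01,  1.51189143e+01,  9.19010123e+01,  1.67762717e-03,
        7.29769031e+01, -2.11622698e+00]), 'dq': array([-0.06534269,  0.09906332, -0.10619587,  0.01669535, -0.05052039,
        0.10179448]), 'joint_torque': array([ 6.43911662e-04, -5.02047443e+01, -3.57242918e+01,  7.29516917e-02,
        1.86034438e-02, -5.58128954e-05]), 'eef_pos': array([0.2751342 , 0.61639514, 0.23873609]), 'ee_rot': array([114.72297188,  89.99644697,  90.66980159]), 'force': array([-0.69553654,  0.54583006, -0.87840909]), 'ft_torque': array([-0.01100556, -0.03366168, -0.00083462]), 'gripper_width': 0.08796440539406065}
```

View pics/top0.png

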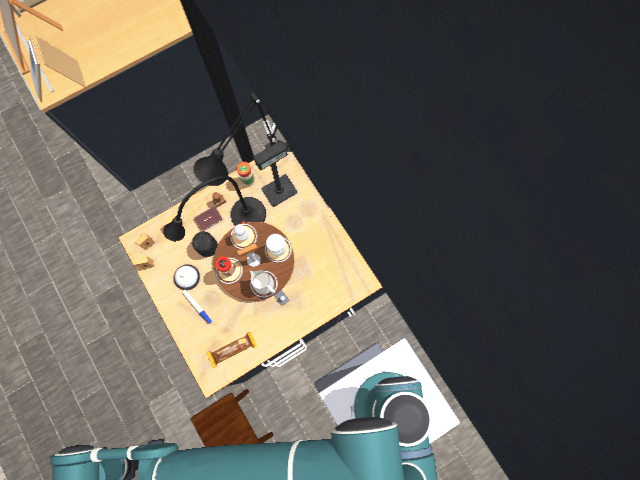

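View pics/scene0.png

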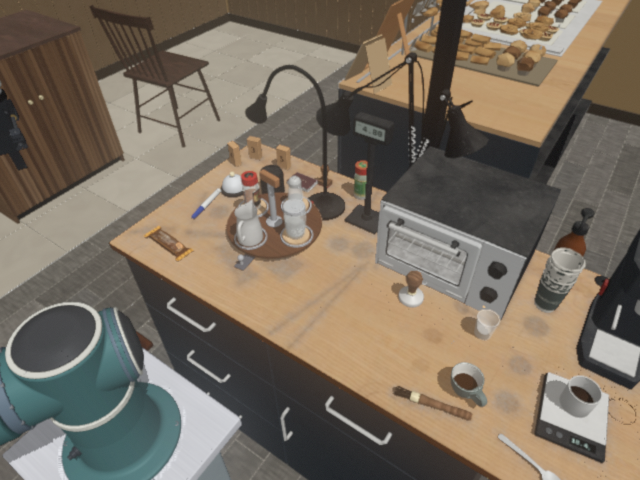

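Top view: carousel disc at about (254,261), pitcher (263,284), sugar (278,247), shaker (242,235), red-capped spice (228,268), pointer (282,298). Lamps stand behind it, biscuit at (232,349), and free top to the right.

```bash
python3 - <<'E'
from h import *
P=lambda n,c,px,z:print(n,c,atz(c,px,z).round(3))
P("pointer","top",(282,298),.028);P("pointer","scene",(242,262),.028)
P("bar","top",(249,250),.172);P("bar","scene",(270,181),.172)
P("pitcher","top",(263,284),.075);P("pitcher","scene",(249,228),.075)
P("sugar","top",(278,247),.08);P("sugar","scene",(293,224),.08)
P("disc","top",(254.5,261),.026)
for n,px in dict(tamper=(412,290),glass=(487,322),cup=(470,382),edge1=(200,290),edge2=(300,355),ovenL=(378,262),lamp=(325,205),scalebase=(365,218),biscuit=(170,243)).items(): P(n,"scene",px,0.0)
a=arm.get_image("top")[205:325,180:340];b=arm.get_image("scene")[150:280,200:350]
a=cv2.resize(a,(800,600),interpolation=cv2.INTER_CUBIC);cv2.imwrite("pics/t1.png",a)
cv2.imwrite("pics/s1.png",cv2.resize(b,(690,598),interpolation=cv2.INTER_CUBIC))
E
```

```text
pointer top [0.455 0.102 0.028]
pointer scene [0.444 0.088 0.028]
bar top [0.605 0.112 0.172]
bar scene [0.599 0.107 0.172]
pitcher top [0.516 0.129 0.075]
pitcher scene [0.513 0.117 0.075]
sugar top [0.591 0.031 0.08 ]
sugar scene [0.582 0.03  0.08 ]
disc top [0.604 0.116 0.026]
tamper scene [ 0.618 -0.294  0.   ]
glass scene [ 0.627 -0.475  0.   ]
cup scene [ 0.465 -0.499  0.   ]
edge1 scene [0.336 0.132 0.   ]
edge2 scene [ 0.325 -0.175  0.   ]
ovenL scene [ 0.654 -0.181  0.   ]
lamp scene [0.767 0.057 0.   ]
scalebase scene [ 0.781 -0.068  0.   ]
biscuit scene [0.408 0.316 0.   ]
```

View pics/t1.png

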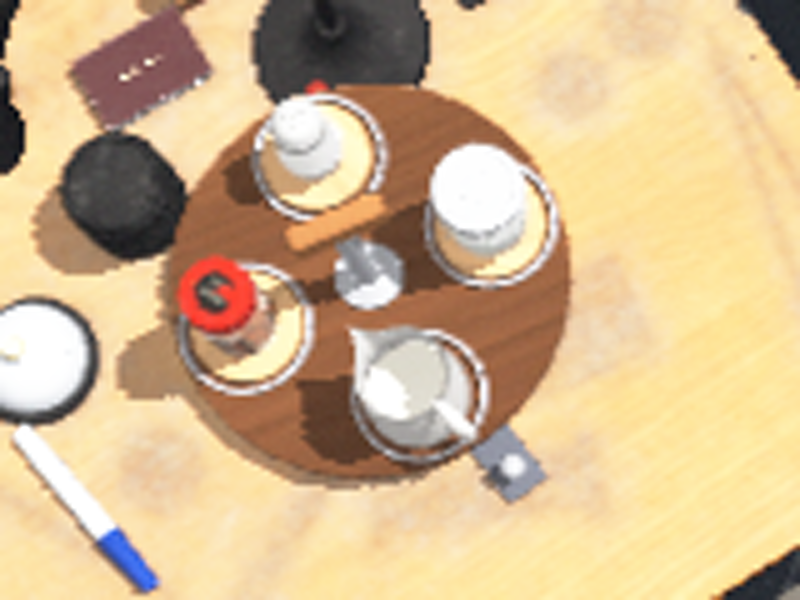

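View pics/s1.png

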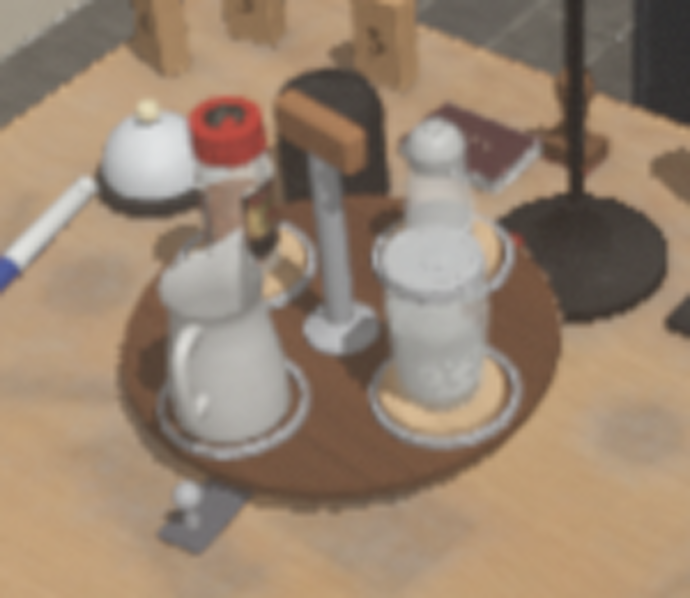

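Crops: pointer ball at top (282.8,298) / scene (240.7,257.4); the pitcher bay is close to the pointer, with the pitcher's handle pointing toward it. Sugar (flat lid) is on the right, and the bar's top is at about top (247,249.5). I'll move the wrist camera over the carousel to measure more finely.

```bash
cat >> h.py <<'E'
from scipy.spatial.transform import Rotation as Ro
def pose():
    s=arm.read_state();return s,np.array(s["eef_pos"]),Ro.from_euler("xyz",s["ee_rot"],degrees=True)
def plan(t,jawyaw=None):
    s,p,R=pose();M=R.as_matrix();print("clock",s["clock"],"tcp",p.round(4),"width",round(s["gripper_width"],4),"F",np.round(s["force"],1),"q",s["q"].round(1))
    y=M[:,1];print("axes x",M[:,0].round(3)," y",y.round(3)," jawyaw",np.degrees(np.arctan2(y[1],y[0])).round(2))
    d=M.T@(np.array(t)-p)*1000;print("shift mm",d.round(1),"rows>=",(np.linalg.norm(d)/41.7).round(1))
    if jawyaw is not None:
        X=np.array([0,0,-1.]);Y=np.array([np.cos(np.radians(jawyaw)),np.sin(np.radians(jawyaw)),0])
        e=[]
        for Yk in(Y,-Y):
            T=np.c_[X,Yk,np.cross(X,Yk)];e.append(Ro.from_matrix(M.T@T).as_rotvec(degrees=True).round(2))
        print("turns",e)
E
python3 - <<'E'
from h import *
plan([.50,.10,.42],0)
P=lambda n,c,px,z:print(n,c,atz(c,px,z).round(3))
P("ptr","top",(282.8,298),.028);P("ptr","scene",(240.7,257.4),.028)
P("ringpit","top",(264,284),.032);P("ringsug","top",(278.2,249.4),.032);P("ringsha","top",(243.8,236.6),.032);P("ringspi","top",(229.2,270.6),.032)
P("lamp head","top",(175,230),.3);P("ph","top",(274.6,291.5),.11)
o,d=ray("wrist",(320,240));s,p,R=pose();print(R.inv().apply(o-p),R.inv().apply(d))
E
```

```text
clock 1.5 tcp [0.2751 0.6164 0.2387] width 0.0881 F [-0.   0.5  0.1] q [63.8 15.1 91.9 -0.  73.  -2.1]
axes x [-0. -0. -1.]  y [ 0.408  0.913 -0.   ]  jawyaw 65.95
shift mm [-181.3 -379.9  415.8] rows>= 14.2
turns [array([65.95,  0.  ,  0.  ]), array([-114.05,   -0.  ,    0.  ])]
ptr top [0.454 0.1   0.028]
ptr scene [0.455 0.102 0.028]
ringpit top [0.523 0.127 0.032]
ringsug top [0.595 0.032 0.032]
ringsha top [0.691 0.105 0.032]
ringspi top [0.618 0.2   0.032]
lamp head top [0.724 0.254 0.3  ]
ph top [0.471 0.111 0.11 ]
[-0.14724196 -0.00043003 -0.07012677] [0.96502356 0.01795397 0.26244778]
```

Request:
play_rows:
  deltas:
    - [-12,-25,27.5,0,0,0]
    - [-12,-25,27.5,0,0,0]
    - [-12,-25,27.5,0,0,0]
    - [-12,-25,27.5,0,0,0]
    - [-12,-25,27.5,0,0,0]
    - [-12,-25,27.5,0,0,0]
    - [-12,-25,27.5,0,0,0]
    - [-12,-25,27.5,0,0,0]
    - [-12,-25,27.5,0,0,0]
    - [-12,-25,27.5,0,0,0]

```text
clock: 2.33
eef_pos: [0.4246, 0.2743, 0.3596]
ee_rot: [53.3, 90.0, 29.3]
force: [1.3, 0.6, 0.9]
gripper_width: 0.0883
```

Request:
play_rows:
  deltas:
    - [-12,-25,27.5,0,0,0]
    - [-12,-25,27.5,0,0,0]
    - [-12,-25,27.5,0,0,0]
    - [-12,-25,27.5,0,0,0]
    - [-12,-25,27.5,0,0,0]
    - [0,0,0,0,0,0]
    - [0,0,0,0,0,0]

```text
clock: 2.92
eef_pos: [0.4998, 0.1042, 0.4196]
ee_rot: [42.9, 89.9, 18.6]
force: [0.6, -0.7, 0.8]
gripper_width: 0.0882
```

```bash
python3 - <<'E'
from h import *
plan([.52,.127,.42],107)
cv2.imwrite("pics/w0.png",arm.get_image("wrist"))
for n,z in(("pointer",.028),("handle_grip",.172),("pitcher_mid",.1),("pitcher_handle",.1),("sugar_mid",.1)):
    for r in arm.spot_in("wrist",n)[:2]:print(n,np.round(r["pixel"]),r["conf"],atz("wrist",r["pixel"],z).round(3))
E
```

```text
clock 2.9167 tcp [0.4998 0.1042 0.4196] width 0.0882 F [ 0.6 -0.7  0.8] q [  9.   -6.4  96.3   0.   90.  -56.7]
axes x [ 0.002  0.001 -1.   ]  y [0.411 0.911 0.001]  jawyaw 65.71
shift mm [-0.4 29.1  9.1] rows>= 0.7
turns [array([-4.129e+01,  9.000e-02, -4.000e-02]), array([ 1.3871e+02, -5.0000e-02, -1.1000e-01])]
pointer [304. 169.] 0.77 [0.456 0.107 0.028]
pointer [297. 271.] 0.56 [0.606 0.027 0.028]
handle_grip [301. 169.] 0.64 [0.448 0.112 0.172]
handle_grip [359. 286.] 0.59 [0.609 0.119 0.172]
pitcher_mid [335. 204.] 0.69 [0.513 0.132 0.1  ]
pitcher_handle [339. 200.] 0.72 [0.51 0.14 0.1 ]
sugar_mid [296. 273.] 0.7 [0.585 0.039 0.1  ]
sugar_mid [348. 242.] 0.16 [0.571 0.128 0.1  ]
```

View pics/w0.png

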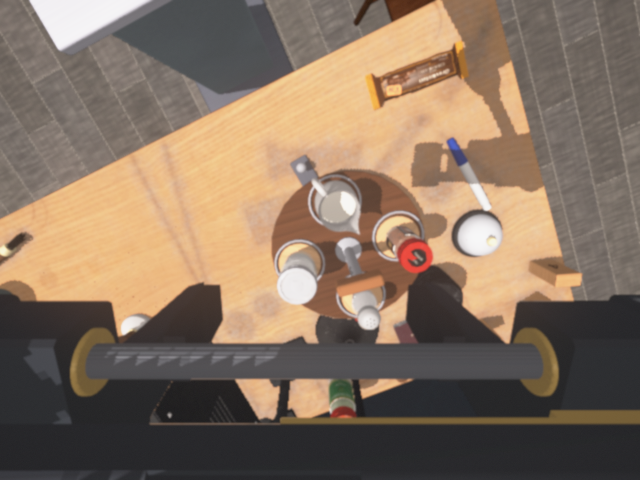

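Wrist view: pointer (304,168), pitcher (335,203) with its handle toward (317,184) and spout (356,228), sugar lid (296,285), bar (360,285). One enlarged crop for pixel readings.

```bash
python3 - <<'E'
import cv2
a=cv2.imread("pics/w0.png")[150:300,270:450]
cv2.imwrite("pics/w1.png",cv2.resize(a,(720,600),interpolation=cv2.INTER_CUBIC))
E
```

```text
(no output)
```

View pics/w1.png

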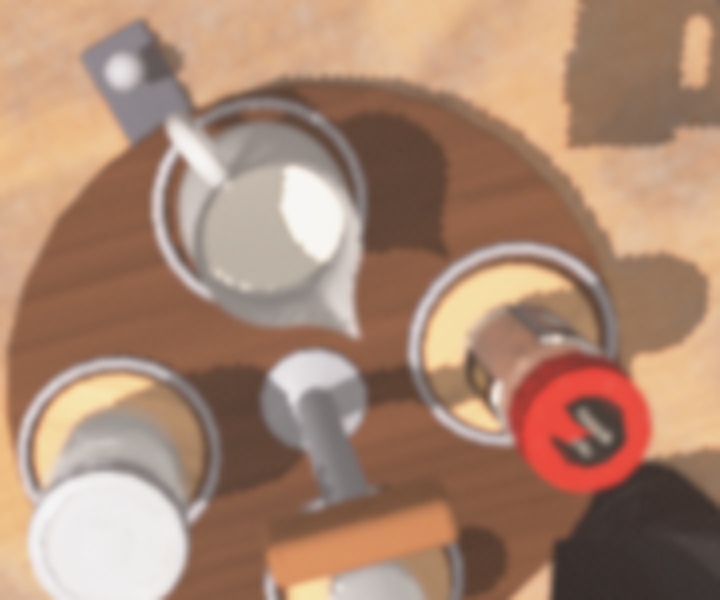

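```bash
python3 - <<'E'
from h import *
f=lambda u,v,z:atz("wrist",(270+u/4,150+v/4),z)
D=dict(ball=(122,70,.028),pring=(260,203,.032),sring=(118,450,.032),spring=(514,343,.032),rim=(270,228,.124),hout=(175,122,.112),hin=(220,178,.115),spout=(357,335,.122),b1=(270,548,.185),b2=(455,500,.185),b3=(458,535,.185),b4=(275,585,.185),post=(315,398,.032),sl=(108,540,.131))
r={k:f(*v) for k,v in D.items()}
for k in r:print(k,r[k].round(4))
c=(r["sring"]+r["spring"])/2;print("c",c)
an=lambda a,b:np.degrees(np.arctan2(*(b-a)[[1,0]])).round(1)
print("ptr",an(c,r["ball"]),"pit",an(c,r["pring"]),"sug",an(c,r["sring"]),an(c,r["sl"]),"bar",an(r["b1"],r["b2"]),an(r["b4"],r["b3"]),"barc",(r["b1"]+r["b2"]+r["b3"]+r["b4"])/4,"handle",an(r["rim"],r["hout"]),an(r["spout"],r["rim"]),an(r["hin"],r["hout"]))
# top cam bar
g=lambda u,v,z:atz("top",(180+u/5,205+v/5),z)
print("topbar",an(g(288,240,.18),g(385,208,.18)), g(335,222,.18))
plan([.515,.127,.2],0)
E
```

```text
ball [0.4512 0.1043 0.028 ]
pring [0.5205 0.1333 0.032 ]
sring [0.592  0.0382 0.032 ]
spring [0.6159 0.206  0.032 ]
rim [0.5146 0.1334 0.124 ]
hout [0.4711 0.1182 0.112 ]
hin [0.4939 0.1246 0.115 ]
spout [0.5609 0.1462 0.122 ]
b1 [0.5944 0.0953 0.185 ]
b2 [0.6027 0.1525 0.185 ]
b3 [0.6137 0.1493 0.185 ]
b4 [0.6063 0.0919 0.185 ]
post [0.6045 0.1224 0.032 ]
sl [0.5914 0.0392 0.131 ]
c [0.60394544 0.12210412 0.032     ]
ptr -173.4 pit 172.4 sug -98.1 -98.6 bar 81.8 82.7 barc [0.60426785 0.12226111 0.185     ] handle -160.8 -164.5 -164.4
topbar -103.0 [0.60746105 0.11610383 0.18      ]
clock 3.2167 tcp [0.4983 0.1071 0.4181] width 0.088 F [-0.5 -0.8 -0.7] q [  9.3  -6.4  96.5   0.   90.  -56.8]
axes x [-0.001  0.    -1.   ]  y [ 0.406  0.914 -0.   ]  jawyaw 66.07
shift mm [218.1  25.1   7.4] rows>= 5.3
turns [array([ 6.607e+01, -4.000e-02,  5.000e-02]), array([-1.1393e+02, -6.0000e-02, -4.0000e-02])]
```

Request:
play_rows:
  deltas:
    - [0,0,0,-6.8,0,0]
    - [0,0,0,-6.8,0,0]
    - [0,0,0,-6.8,0,0]
    - [0,0,0,-6.8,0,0]
    - [0,0,0,-6.8,0,0]
    - [0,0,0,-7,0,0]
    - [20,8.5,13.7,0,0,0]
    - [20,8.5,13.7,0,0,0]
    - [30,0,0,0,0,0]
    - [30,0,0,0,0,0]

```text
clock: 4.05
eef_pos: [0.5205, 0.1319, 0.3181]
ee_rot: [0.7, 89.9, 17.8]
force: [-0.2, -0.4, -1.0]
gripper_width: 0.0882
```

Request:
play_rows:
  deltas:
    - [30,0,0,0,0,0]
    - [30,0,0,0,0,0]
    - [30,0,0,0,0,0]
    - [30,0,0,0,0,0]
    - [20,0,0,0,0,0]
    - [15,0,0,0,0,0]
    - [10,0,0,0,0,0]
    - [0,0,0,0,0,0]
    - [0,0,0,0,0,0]
    - [0,0,0,0,0,0]

```text
clock: 4.88
eef_pos: [0.521, 0.1307, 0.155]
ee_rot: [-4.9, 89.9, 12.1]
force: [0.5, 0.8, 0.8]
gripper_width: 0.0882
```

```bash
python3 - <<'E'
from h import *
plan([.52,.13,.066],107)
cv2.imwrite("pics/w2.png",arm.get_image("wrist"))
for n,z in(("pitcher_mid",.1),("pitcher_handle",.1)):
    for r in arm.spot_in("wrist",n)[:2]:print(n,np.round(r["pixel"]),r["conf"],atz("wrist",r["pixel"],z).round(3))
E
```

```text
clock 4.8833 tcp [0.521  0.1307 0.155 ] width 0.0882 F [0.5 0.8 0.8] q [ 11.4   4.1 113.9   0.   61.9 -95.6]
axes x [ 0.002  0.    -1.   ]  y [-0.292  0.956 -0.   ]  jawyaw 106.99
shift mm [88.9 -0.3 -1.3] rows>= 2.1
turns [array([-0.01,  0.11,  0.01]), array([ 1.7999e+02,  2.0000e-02, -1.8000e-01])]
pitcher_mid [312. 267.] 0.95 [0.524 0.13  0.1  ]
pitcher_handle [317. 261.] 0.55 [0.52  0.131 0.1  ]
```

View pics/w2.png

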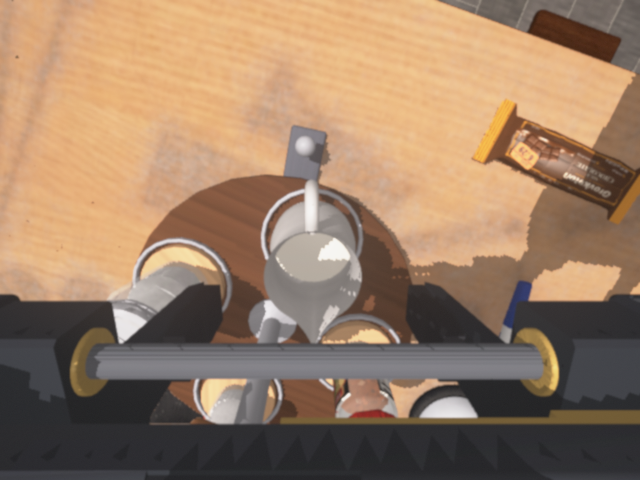

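Fingers straddle the pitcher symmetrically (mouth centre col 313, finger tips 220 and 410), with the handle at right angles to the jaws. Descending.

Request:
play_rows:
  deltas:
    - [15,0,0,0,0,0]
    - [15,0,0,0,0,0]
    - [15,0,0,0,0,0]
    - [15,0,0,0,0,0]
    - [12,0,0,0,0,0]
    - [10,0,0,0,0,0]
    - [6,0,0,0,0,0]
    - [0,0,0,0,0,0]
    - [0,0,0,0,0,0]

```text
clock: 5.78
eef_pos: [0.5204, 0.1301, 0.0658]
ee_rot: [153.9, 90.0, 170.8]
force: [-0.6, -0.3, -0.0]
gripper_width: 0.088
```

Request:
play_rows:
  deltas:
    - [0,0,0,0,0,0]
    - [0,0,0,0,0,0]
    - [0,0,0,0,0,0]
    - [0,0,0,0,0,0]
    - [0,0,0,0,0,0]
    - [0,0,0,0,0,0]
    - [0,0,0,0,0,0]
    - [0,0,0,0,0,0]
  hand: 40

```text
clock: 6.45
eef_pos: [0.5205, 0.1301, 0.0661]
ee_rot: [-8.8, 90.0, 8.2]
force: [0.3, -0.6, 3.0]
gripper_width: 0.0573
```

Request:
play_rows:
  deltas:
    - [-4,0,0,0,0,0]
    - [-8,0,0,0,0,0]
    - [-12,0,0,0,0,0]
    - [-15,0,0,0,0,0]
    - [-18,0,0,0,0,0]
    - [-18,0,0,0,0,0]
    - [-18,0,0,0,0,0]
    - [-18,0,0,0,0,0]
    - [-12,0,0,0,0,0]
    - [-7,0,0,0,0,0]
  hand: 0

```text
clock: 7.28
eef_pos: [0.5212, 0.1303, 0.1985]
ee_rot: [-5.7, 89.8, 11.3]
force: [1.0, 0.1, -1.5]
gripper_width: 0.0577
```

```bash
python3 - <<'E'
from h import *
plan([.47,-.11,.196],107)
for c in("scene","top"):
  a=arm.get_image(c);
  if c=="scene": cv2.imwrite("pics/s2.png",cv2.resize(a[90:330,130:450],(800,600)))
for n,z in(("pitcher_mid",.2),("pitcher_handle",.2)):
    for r in arm.spot_in("scene",n)[:2]:print(n,np.round(r["pixel"]),r["conf"],atz("scene",r["pixel"],z).round(3))
E
```

```text
clock 7.2833 tcp [0.5212 0.1303 0.1985] width 0.0577 F [ 1.   0.1 -1.5] q [ 11.4   1.8 111.5  -0.   66.5 -95.6]
axes x [ 0.003  0.001 -1.   ]  y [-0.291  0.957 -0.   ]  jawyaw 106.95
shift mm [   2.1 -214.9 -119. ] rows>= 5.9
turns [array([-0.05,  0.2 ,  0.02]), array([ 1.7995e+02,  3.0000e-02, -3.2000e-01])]
pitcher_handle [240. 183.] 0.95 [0.527 0.136 0.2  ]
```

View pics/s2.png

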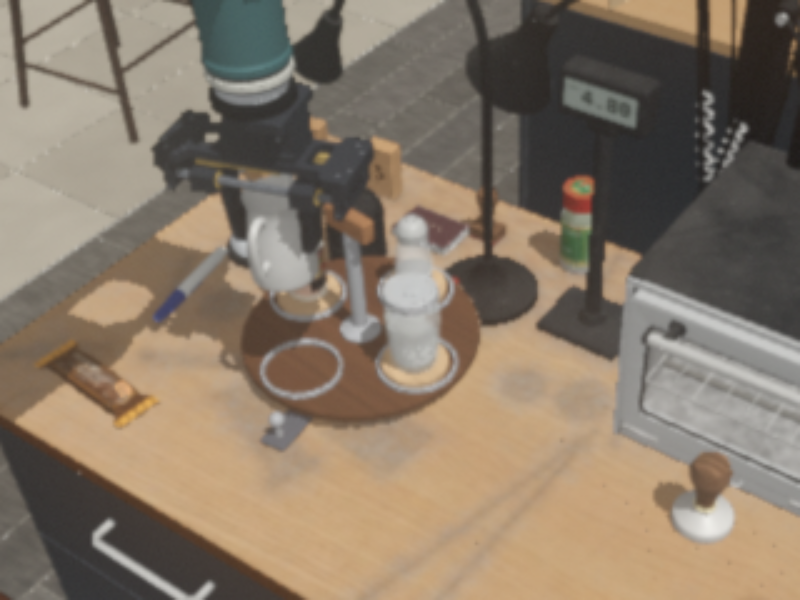

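Pitcher is held upright; its bay is empty. Free top is right of the carousel. Moving there.

Request:
play_rows:
  deltas:
    - [0,-8,-4.5,0,0,0]
    - [0,-18,-10,0,0,0]
    - [0,-26,-14.5,0,0,0]
    - [0,-28,-15.5,0,0,0]
    - [0,-28,-15.5,0,0,0]
    - [0,-28,-15.5,0,0,0]
    - [0,-28,-15.5,0,0,0]
    - [0,-26,-14.5,0,0,0]
    - [0,-17,-9,0,0,0]
    - [0,-8,-4.5,0,0,0]

```text
clock: 8.32
eef_pos: [0.4673, -0.1127, 0.1944]
ee_rot: [169.3, 89.9, -173.9]
force: [0.4, 0.6, -1.7]
gripper_width: 0.0575
```

Request:
play_rows:
  deltas:
    - [10,0,0,0,0,0]
    - [20,0,0,0,0,0]
    - [24,0,0,0,0,0]
    - [24,0,0,0,0,0]
    - [24,0,0,0,0,0]
    - [20,0,0,0,0,0]
    - [12,0,0,0,0,0]
    - [7,0,0,0,0,0]
    - [4,0,0,0,0,0]
    - [0,0,0,0,0,0]

```text
clock: 9.15
eef_pos: [0.4684, -0.1094, 0.0496]
ee_rot: [140.4, 89.9, 157.4]
force: [-0.5, -0.7, -2.1]
gripper_width: 0.0574
```

Request:
play_rows:
  deltas:
    - [2,0,0,0,0,0]
    - [2,0,0,0,0,0]
    - [2,0,0,0,0,0]
    - [2,0,0,0,0,0]
    - [0,0,0,0,0,0]

```text
clock: 9.57
eef_pos: [0.4691, -0.1103, 0.0427]
ee_rot: [-31.1, 90.0, -14.2]
force: [-0.5, 0.1, -2.2]
gripper_width: 0.0576
```

Request:
play_rows:
  deltas:
    - [1,0,0,0,0,0]
    - [1,0,0,0,0,0]
    - [0,0,0,0,0,0]
    - [0,0,0,0,0,0]

```text
clock: 9.9
eef_pos: [0.469, -0.1103, 0.0407]
ee_rot: [135.1, 90.0, 152.0]
force: [-0.1, 0.2, -1.8]
gripper_width: 0.0572
```

Request:
play_rows:
  deltas:
    - [1,0,0,0,0,0]
    - [0,0,0,0,0,0]
    - [0,0,0,0,0,0]

```text
clock: 10.15
eef_pos: [0.4693, -0.1104, 0.0402]
ee_rot: [-43.6, 90.0, -26.6]
force: [-1.3, 0.9, 4.4]
gripper_width: 0.0574
```

Request:
play_rows:
  deltas:
    - [0.5,0,0,0,0,0]
    - [0,0,0,0,0,0]
    - [0,0,0,0,0,0]

```text
clock: 10.4
eef_pos: [0.4693, -0.1104, 0.0401]
ee_rot: [-41.9, 90.0, -24.9]
force: [-4.3, 0.8, 7.4]
gripper_width: 0.0573
```

Contact. Release and go straight up.

Request:
play_rows:
  deltas:
    - [0,0,0,0,0,0]
    - [0,0,0,0,0,0]
    - [0,0,0,0,0,0]
    - [0,0,0,0,0,0]
    - [0,0,0,0,0,0]
    - [0,0,0,0,0,0]
  hand: 88

```text
clock: 10.9
eef_pos: [0.469, -0.1103, 0.0391]
ee_rot: [138.9, 90.0, 155.8]
force: [0.1, 0.6, 0.4]
gripper_width: 0.0876
```

Request:
play_rows:
  deltas:
    - [-5,0,0,0,0,0]
    - [-10,0,0,0,0,0]
    - [-15,0,0,0,0,0]
    - [-20,0,0,0,0,0]
    - [-30,0,0,0,0,0]
    - [-30,0,0,0,0,0]
    - [-30,0,0,0,0,0]
    - [-30,0,0,0,0,0]
    - [-30,0,0,0,0,0]
    - [-10,0,0,0,0,0]

```text
clock: 11.73
eef_pos: [0.4715, -0.111, 0.2556]
ee_rot: [-33.5, 89.5, -16.6]
force: [1.4, 0.3, -0.2]
gripper_width: 0.0879
```

```bash
python3 - <<'E'
from h import *
plan([.606,.118,.25],172)
for c in("scene","wrist","top"):
  a=arm.get_image(c)
  if c=="scene": cv2.imwrite("pics/s3.png",a[60:420,100:580])
  for n,z in(("pitcher",.049),("handle_grip",.172),("sugar_mid",.08),("pointer",.028)):
    for r in arm.spot_in(c,n)[:1]:print(c,n,np.round(r["pixel"]),round(r["conf"],2),atz(c,r["pixel"],z).round(3))
E
```

```text
clock 11.7333 tcp [ 0.4715 -0.111   0.2556] width 0.0879 F [ 1.4  0.3 -0.2] q [ -16.2   -6.9  113.6   -0.    72.7 -123.1]
axes x [ 0.009 -0.003 -1.   ]  y [-0.292  0.957 -0.005]  jawyaw 106.95
shift mm [  6.2 179.9 195.4] rows>= 6.4
turns [array([-65.05,   0.23,   0.51]), array([114.95,   0.58,  -0.26])]
scene pitcher [314. 286.] 0.98 [ 0.466 -0.115  0.049]
scene handle_grip [467. 384.] 0.66 [ 0.35  -0.503  0.172]
scene sugar_mid [295. 228.] 0.74 [0.575 0.017 0.08 ]
scene pointer [243. 261.] 0.73 [0.447 0.088 0.028]
wrist pitcher [311. 228.] 0.8 [ 0.477 -0.11   0.049]
wrist handle_grip [316. 222.] 0.42 [ 0.445 -0.115  0.172]
wrist sugar_mid [408. 392.] 0.88 [0.62  0.045 0.08 ]
wrist pointer [482. 258.] 0.71 [0.46  0.09  0.028]
top pitcher [341. 255.] 0.52 [ 0.471 -0.126  0.049]
top handle_grip [197. 304.] 0.62 [0.546 0.316 0.172]
top sugar_mid [277. 250.] 0.86 [0.585 0.039 0.08 ]
top pointer [277. 299.] 0.44 [0.461 0.115 0.028]
```

View pics/s3.png

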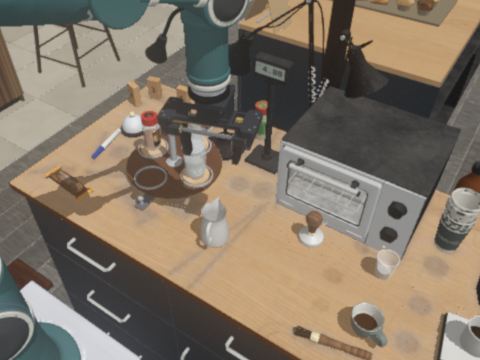

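Pitcher stands upright at about (0.47,-0.11), clear of the carousel (crop (215,223)). Checking lamp-head clearance, then turning to the bar.

Request:
play_rows:
  deltas:
    - [-4,0,0,6.9,0,0]
    - [-4,0,0,6.9,0,0]
    - [-4,0,0,6.9,0,0]
    - [-4,0,0,6.9,0,0]
    - [-4,0,0,6.9,0,0]
    - [0,0,0,6.9,0,0]
    - [0,0,0,6.9,0,0]
    - [0,0,0,6.9,0,0]
    - [0,0,0,6.9,0,0]
    - [0,0,0,6.9,0,0]

```text
clock: 13.32
eef_pos: [0.4691, -0.1103, 0.2693]
ee_rot: [34.2, 90.0, -18.2]
force: [0.8, -0.9, 0.4]
gripper_width: 0.0881
```

Request:
play_rows:
  deltas:
    - [0,0,0,6.9,0,0]
    - [0,0,0,6.9,0,0]
    - [0,0,0,6.9,0,0]
    - [0,0,0,6.9,0,0]
    - [0,0,0,6.9,0,0]
    - [0,0,0,6.9,0,0]
    - [0,0,0,6.6,0,0]
    - [0,0,0,0,0,0]
    - [0,0,0,0,0,0]

```text
clock: 14.07
eef_pos: [0.4691, -0.1103, 0.2692]
ee_rot: [63.4, 90.0, -36.5]
force: [-0.2, 0.1, -0.1]
gripper_width: 0.0878
```

```bash
python3 - <<'E'
from h import *
plan([.605,.119,.275],-10)
def tri(a,b):
    (o1,d1),(o2,d2)=a,b
    s=np.linalg.lstsq(np.c_[d1,-d2],o2-o1,rcond=None)[0];return (o1+s[0]*d1).round(3),(o2+s[1]*d2).round(3)
print("head1",tri(ray("top",(175,230)),ray("scene",(257,110))))
print("head2",tri(ray("top",(210,170)),ray("scene",(335,117))))
E
```

```text
clock 14.0667 tcp [ 0.4691 -0.1103  0.2692] width 0.0878 F [-0.2  0.1 -0.1] q [-16.2  -7.3 112.5  -0.   74.8  -6.3]
axes x [ 0. -0. -1.]  y [ 0.985 -0.171  0.   ]  jawyaw -9.87
shift mm [  -5.8   94.6 -249.2] rows>= 6.4
turns [array([ 0.13,  0.  , -0.  ]), array([-1.7987e+02,  1.0000e-02,  0.0000e+00])]
head1 (array([0.742, 0.259, 0.254]), array([0.743, 0.258, 0.255]))
head2 (array([0.859, 0.089, 0.229]), array([0.861, 0.086, 0.23 ]))
```

Request:
play_rows:
  deltas:
    - [0,9.5,-25,0,0,0]
    - [0,9.5,-25,0,0,0]
    - [0,9.5,-25,0,0,0]
    - [0,9.5,-25,0,0,0]
    - [0,9.5,-25,0,0,0]
    - [0,9.5,-25,0,0,0]
    - [0,9.5,-25,0,0,0]
    - [0,9.5,-25,0,0,0]
    - [0,9.5,-25,0,0,0]
    - [0,9.5,-24,0,0,0]

```text
clock: 14.9
eef_pos: [0.6066, 0.1197, 0.2691]
ee_rot: [-70.8, 90.0, -170.7]
force: [-0.1, 0.2, -0.5]
gripper_width: 0.0882
```

Request:
play_rows:
  deltas:
    - [0,0,0,0,0,0]
    - [0,0,0,0,0,0]
    - [0,0,0,0,0,0]

```text
clock: 15.15
eef_pos: [0.6057, 0.118, 0.2689]
ee_rot: [-43.3, 89.9, -143.2]
force: [-0.0, -0.8, -0.1]
gripper_width: 0.0882
```

```bash
python3 - <<'E'
from h import *
plan([.605,.119,.153],-10)
cv2.imwrite("pics/w3.png",arm.get_image("wrist"))
for n,z in(("handle_grip",.172),("sugar_mid",.08),("pointer",.028)):
    for r in arm.spot_in("wrist",n)[:1]:print(n,np.round(r["pixel"]),round(r["conf"],2),atz("wrist",r["pixel"],z).round(3))
E
```

```text
clock 15.15 tcp [0.6057 0.118  0.2689] width 0.0882 F [-0.  -0.8 -0.1] q [ 8.7  8.  97.2 -0.  74.9 18.7]
axes x [-0.001 -0.001 -1.   ]  y [ 0.985 -0.173 -0.001]  jawyaw -9.94
shift mm [115.9  -0.8  -0.9] rows>= 2.8
turns [array([0.06, 0.05, 0.04]), array([-1.7994e+02, -7.0000e-02,  7.0000e-02])]
handle_grip [199. 239.] 0.62 [0.521 0.137 0.172]
sugar_mid [318. 306.] 0.88 [0.593 0.021 0.08 ]
pointer [200. 241.] 0.69 [0.465 0.105 0.028]
```

View pics/w3.png

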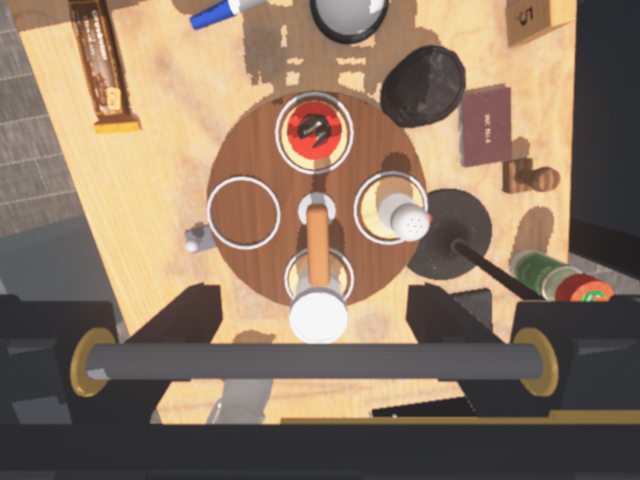

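Bar lies between the fingers (col 317, fingers 220–410), parallel to the image column. Rings: empty (243,212), spice (314,133), shaker (391,208), sugar ≈(319,280); ball ≈(192,244). Working out the angle.

```bash
python3 - <<'E'
from h import *
a=cv2.imread("pics/w3.png")
# ball: brightest blob near
g=cv2.cvtColor(a,cv2.COLOR_BGR2GRAY)[225:262,178:220]
m=(g>200).astype(np.uint8);n,l,st,ce=cv2.connectedComponentsWithStats(m);print(st[1:,4],ce[1:]+[178,225])
f=lambda u,v,z:atz("wrist",(u,v),z)
e,sp,sh=f(243,212,.032),f(314,133,.032),f(391,208,.032)
b=f(192,244,.028);print(e,sp,sh,b)
c=(e+sh)/2;an=lambda a,b:np.degrees(np.arctan2(*(b-a)[[1,0]])).round(2)
print("c",c,np.linalg.norm(e-sh),"ptr",an(c,b),np.linalg.norm((b-c)[:2]),"empty",an(c,e),"axis",an(sh,e),"spice-90eq",an(c,sp)+90)
print("bar",an(f(317.5,205,.185),f(317.5,283,.185)))
cv2.imwrite("pics/w4.png",np.hstack([cv2.resize(a[190:265,170:270],(400,300),interpolation=2),cv2.resize(a[240:315,270:370],(400,300),interpolation=2)]))
E
```

```text
[ 33  35 243 186   5   1   6] [[178.87878788 230.57575758]
 [214.54285714 231.17142857]
 [185.59670782 251.81481481]
 [211.48924731 255.61290323]
 [198.2        254.4       ]
 [192.         258.        ]
 [194.83333333 259.83333333]]
[0.52458603 0.13062537 0.032     ] [0.62101544 0.20189387 0.032     ] [0.69418895 0.10507882 0.032     ] [0.45404595 0.10283624 0.028     ]
c [0.60938749 0.11785209 0.032     ] 0.1715161155017028 ptr -174.48 0.15606559905667583 empty 171.43 axis 171.43 spice-90eq 172.12
bar -99.96
```

Request:
play_rows:
  deltas:
    - [20,0,0,0,0,0]
    - [20,0,0,0,0,0]
    - [20,0,0,0,0,0]
    - [20,0,0,0,0,0]
    - [15,0,0,0,0,0]
    - [12,0,0,0,0,0]
    - [7,0,0,0,0,0]
    - [0,0,0,0,0,0]
    - [0,0,0,0,0,0]

```text
clock: 16.1
eef_pos: [0.6062, 0.1181, 0.1555]
ee_rot: [106.5, 90.0, 6.4]
force: [0.2, 0.1, 0.6]
gripper_width: 0.0881
```

Request:
play_rows:
  deltas:
    - [0,0,0,0,0,0]
    - [0,0,0,0,0,0]
    - [0,0,0,0,0,0]
    - [0,0,0,0,0,0]
    - [0,0,0,0,0,0]
    - [0,0,0,0,0,0]
    - [0,0,0,0,0,0]
    - [0,0,0,0,0,0]
    - [0,0,0,0,0,0]
    - [0,0,0,0,0,0]
  hand: 20

```text
clock: 16.93
eef_pos: [0.606, 0.1183, 0.1551]
ee_rot: [-61.3, 90.0, -161.3]
force: [0.5, 1.1, -0.5]
gripper_width: 0.0234
```

Request:
play_rows:
  deltas:
    - [0,0,0,0,0,0]
    - [0,0,0,0,0,0]
    - [0,0,0,0,0,0]
    - [0,0,0,0,0,0]
    - [0,0,0,0,0,0]
  hand: 10

```text
clock: 17.35
eef_pos: [0.6086, 0.1178, 0.1552]
ee_rot: [93.9, 89.7, -6.1]
force: [8.8, -1.2, -5.5]
gripper_width: 0.0158
```

```bash
python3 - <<'E'
from h import *
plan([.605,.119,.153],-10);print(arm.read_state()["ft_torque"])
E
```

```text
clock 17.35 tcp [0.6086 0.1178 0.1552] width 0.0158 F [ 8.8 -1.2 -5.5] q [ 8.70e+00  1.27e+01  1.04e+02 -1.00e-01  6.30e+01  1.88e+01]
axes x [ 0.005 -0.001 -1.   ]  y [ 0.985 -0.175  0.005]  jawyaw -10.05
shift mm [ 2.2 -3.7 -0.6] rows>= 0.1
turns [array([-0.05, -0.02, -0.31]), array([ 1.7995e+02, -4.8000e-01,  3.0000e-02])]
[-0.19486857 -0.95047486  0.06738854]
```

Request:
play_rows:
  deltas:
    - [0,1.5,0,0,0,0]
    - [0,1.2,0,0,0,0]
    - [0,0,0,0,0,0]
    - [0,0,0,0,0,0]
  hand: 0

```text
clock: 17.68
eef_pos: [0.6085, 0.1178, 0.1552]
ee_rot: [-58.2, 90.0, -158.2]
force: [0.6, 0.2, 0.1]
gripper_width: 0.0158
```

Request:
play_rows:
  deltas:
    - [0,0,0,1,0,0]
    - [0,0,0,2,0,0]
    - [0,0,0,3,0,0]
    - [0,0,0,3,0,0]
    - [0,0,0,3,0,0]
    - [0,0,0,3,0,0]
    - [0,0,0,3,0,0]
    - [0,0,0,2,0,0]
    - [0,0,0,0,0,0]
    - [0,0,0,0,0,0]

```text
clock: 18.52
eef_pos: [0.6085, 0.1178, 0.1552]
ee_rot: [-44.3, 90.0, -164.3]
force: [0.4, -0.8, 0.7]
gripper_width: 0.0157
```

Request:
play_rows:
  deltas:
    - [0,0,0,2,0,0]
    - [0,0,0,4,0,0]
    - [0,0,0,4,0,0]
    - [0,0,0,4,0,0]
    - [0,0,0,4,0,0]
    - [0,0,0,4,0,0]
    - [0,0,0,4,0,0]
    - [0,0,0,4,0,0]
    - [0,0,0,2,0,0]
    - [0,0,0,1,0,0]

```text
clock: 19.35
eef_pos: [0.6084, 0.1179, 0.1552]
ee_rot: [-23.3, 90.0, -176.4]
force: [-0.1, -0.6, 0.3]
gripper_width: 0.0159
```

Request:
play_rows:
  deltas:
    - [0,0,0,2,0,0]
    - [0,0,0,4,0,0]
    - [0,0,0,5,0,0]
    - [0,0,0,5,0,0]
    - [0,0,0,4,0,0]
    - [0,0,0,2,0,0]
    - [0,0,0,1,0,0]
    - [0,0,0,0,0,0]
    - [0,0,0,0,0,0]
    - [0,0,0,0,0,0]

```text
clock: 20.18
eef_pos: [0.6084, 0.118, 0.1552]
ee_rot: [-15.4, 90.0, 168.6]
force: [-3.3, 1.0, 1.7]
gripper_width: 0.0156
```

```bash
python3 - <<'E'
from h import *
plan([.6085,.1178,.155],-86);print(arm.read_state()["ft_torque"])
a=arm.get_image("top");w=arm.get_image("wrist");s=arm.get_image("scene")
cv2.imwrite("pics/top5.png",a);cv2.imwrite("pics/w5.png",w);cv2.imwrite("pics/s5.png",s)
c5=cv2.resize(s[150:270,205:325],(400,400),interpolation=2)
cv2.imwrite("pics/mix.png",np.hstack([cv2.resize(w[80:310,200:430],(400,400),interpolation=2),c5]))
for c in("wrist","scene","top"):
  for n,z in(("pitcher",.049),("sugar_mid",.09),("pointer",.028)):
    for r in arm.spot_in(c,n)[:1]:print(c,n,np.round(r["pixel"]),round(r["conf"],2),atz(c,r["pixel"],z).round(3))
E
```

```text
clock 20.1833 tcp [0.6084 0.118  0.1552] width 0.0156 F [-3.3  1.   1.7] q [  8.7  12.9 103.8   0.   63.4  94.7]
axes x [-0.001  0.    -1.   ]  y [ 0.07  -0.998 -0.   ]  jawyaw -85.99
shift mm [ 0.2  0.2 -0.1] rows>= 0.0
turns [array([0.01, 0.04, 0.01]), array([-1.7999e+02, -2.0000e-02,  6.0000e-02])]
[ 0.06189228  0.528945   -0.04120675]
wrist pitcher [546. 398.] 0.79 [ 0.477 -0.102  0.049]
wrist sugar_mid [311. 401.] 0.59 [0.494 0.112 0.09 ]
scene pitcher [317. 287.] 0.72 [ 0.466 -0.122  0.049]
scene sugar_mid [254. 228.] 0.8 [0.509 0.094 0.09 ]
scene pointer [243. 259.] 0.76 [0.452 0.093 0.028]
top pitcher [336. 259.] 0.81 [ 0.469 -0.107  0.049]
top sugar_mid [198. 302.] 0.18 [0.569 0.325 0.09 ]
```

View pics/mix.png

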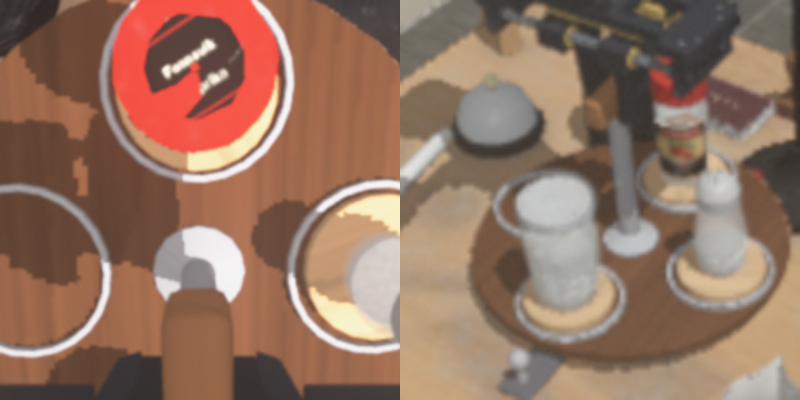

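Right crop: sugar ring centre ≈(171,297), ball (118,357), shaker ring (320,270); the left crop's spice ring is centred at (197,87).

```bash
python3 - <<'E'
from h import *
S=lambda u,v,z:atz("scene",(205+u*.3,150+v*.3),z)
an=lambda a,b:np.degrees(np.arctan2(*(b-a)[[1,0]])).round(2)
su,ba,sh=S(171,297,.032),S(118,357,.028),S(320,270,.032);c=np.array([.6085,.118,.03])
print(su,ba,sh);print("sug",an(c,su),"ball",an(c,ba),"shaker-90",an(c,sh)-90,np.linalg.norm((su-c)[:2]),np.linalg.norm((ba-c)[:2]),np.linalg.norm((sh-c)[:2]))
sp=atz("wrist",(200+197*.575,80+87*.575),.032);print(sp,"spice+180",an(c,sp)+180)
# sugar jar lid in scene
li=S(157,200,.131);print("lid",li,an(c,li))
# ring fit from wrist: gray threshold not needed; project expected ring/ball positions
print(proj("scene",np.array([c[0]-.155*np.cos(np.radians(5.5)),c[1]-.155*np.sin(np.radians(5.5)),.028])),"seen",(205+118*.3,150+357*.3))
E
```

```text
[0.52387479 0.10827118 0.032     ] [0.45489866 0.1028674  0.028     ] [0.61242085 0.02958903 0.032     ]
sug -173.44 ball -174.37 shaker-90 -177.45999999999998 0.08518260859759208 0.15434496474980394 0.08849786416335426
[0.69197054 0.12363873 0.032     ] spice+180 183.86
lid [0.52418789 0.10794734 0.131     ] -173.2
[240.13478262 257.22124846] seen (240.4, 257.1)
```

```bash
python3 - <<'E'
from h import *
plan([.6085,.118,.155],-86);print(arm.close_job())
E
```

```text
clock 20.7833 tcp [0.6084 0.118  0.1552] width 0.0154 F [-5.1  1.6  3.4] q [  8.7  12.9 103.8   0.   63.4  94.7]
axes x [-0.001  0.    -1.   ]  y [ 0.069 -0.998 -0.   ]  jawyaw -86.05
shift mm [ 0.2 -0.  -0.1] rows>= 0.0
turns [array([-0.05,  0.04,  0.01]), array([ 1.7995e+02,  2.0000e-02, -6.0000e-02])]
the job is handed in; nothing more can be done
None
```

I moved the pitcher off the carousel, turned the sugar jar to the pointer pin, and handed the job in at 20.8 s while still gripping the bar.

- **Pitcher:** I lifted it by the belly and stood it on the free worktop to the right of the carousel, at about (0.47, -0.11). The scene picture after release shows it upright. Each camera's detection network still put it there at the end.
- **Carousel:** I gripped the bar and turned the disc 76° clockwise. The fingers read 15.4 mm open on the 16 mm bar at the end, and the last force reading was about 6 N.
- **Sugar at the pin:** The pin is at -174.1° to -174.5° from the axis. My best estimate for the sugar jar is -174.1°, from its start angle plus the turn. In the last scene picture its ring and lid measured -173.4° and -173.2°.
- **Disagreement:** Sugar angles inferred from the other two rings were off, at -176.1° (spice) and -177.5° (shaker). I put that down to pixel and calibration error, since the readings fall either side of the pin, and I did not correct for it. The true error is probably within about 1–2°.
- **Bystanders:** I saw no sign that the jars or anything else had been touched or shifted. I judged that by eye from the pictures and did not measure it.

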